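Clear the probe base and hold its guard plate over the threads

TASK

The setting block is still standing on the probe base: first put it back, fully home, in its own slot of the block rack (the one it fits, marked with two dots like the block) and let go of it. Then take the guard plate by its handle and hold it level over the probe base, its four screw holes above the four threaded posts and its underside about a centimetre above the post tops, so that I can start the screws; finish while holding it still there, without it ever touching the base. Leave the bottle and the loupe alone.

Things in the scene. Friction and masses are not known exactly. Their poses are not given: they have to be found in the camera images.
- block_14_mid (a point): Centre of the setting block, a plain steel block 30 (point x) x 14 (y) x 60 mm (z, up), 0.13 to 0.23 kg, two dots on its top and on one narrow face. It stands loose on the middle of the probe base's deck, foot at z = 20 mm, top at z = 80 mm, its x within 0.25 rad of the base's x. Fits its slot either way round.
- slot_14 (a point): Centre of the mouth (z = 32 mm, level with the rack's top) of the block's own slot, the middle one, marked with two dots. z up, x along its 33 mm length, y across its 17 mm width. Blind, 24 mm deep, floor at z = 8 mm, mouth chamfered 2 mm.
- block_rack: Grey plastic block rack, fixed to the table in the left half of the work area, 56 (x) x 122 (y) x 32 mm; origin under its centre, axes as slot_14. Three slots in a row along y, at x = 4 mm: y = 37 mm (one dot) holds a 10 mm block, top at z = 68 mm, that stays; y = 0 (two dots); y = -37 mm (three dots) is empty, made for a 20 mm block, and wrong here.
- guard_plate: Dark flat metal plate 112 (x) x 84 (y) x 5 mm, 0.17 to 0.29 kg, lying flat in the left half of the work area; origin at the centre of its underside, z up. Two long windows, a bow handle on top, and 9 mm screw holes at (x, y) = (-46, -32), (-46, 32), (46, -32) and (32, 32) mm: the last is set 14 mm inward, so only one way round matches the base.
- plate_handle (a point): Centre of the plate's handle bar, 33 mm above the underside, over the plate's centre; axes as the plate's. The straight metal bar is 70 mm long (x), 10 mm wide (y, the way to pinch it) and 12 mm high (its underside 22 mm above the plate's top face); legs at x = -30 and +30 mm leave the middle 50 mm free.
- hole_a (a point): Centre of the plate's screw hole at (-46, -32) mm, on the underside; axes as the plate's. It belongs over thread_a.
- hole_b (a point): Centre of the plate's inset screw hole at (32, 32) mm, on the underside; axes as the plate's. It belongs over thread_b.
- probe_base: Low test adapter fixed in the right half of the work area, 124 (x) x 94 (y) mm, black deck at z = 20 mm, cable header on its +x side; origin under its centre, z = 0. Round brass posts, 14 mm thick, tops at z = 40 mm, at (-46, -32), (-46, 32), (46, -32), (32, 32) mm, each with a threaded hole in a 9 mm countersink. Two rows of spring probes at y = -20 and 20 mm, x -29 to 29 mm, tips at z = 41.5 mm.
- thread_a (a point): Centre of the threaded hole on top (z = 40 mm) of the post at (-46, -32) mm of the probe base; axes as the base's.
- thread_b (a point): Centre of the threaded hole on top (z = 40 mm) of the inset post at (32, 32) mm of the probe base; axes as the base's.
- ipa_bottle: A small dropper bottle, 43 mm wide and 121 mm tall, standing loose at the back; origin under its centre. To be left standing where it is.
- loupe: A black eye loupe, 34 mm wide and 35 mm tall, standing loose in the middle, behind the probe base; origin under its centre. To be left where it is.

How it is judged:
On the way, in this order (a step that is already met when the one before it is completed fails the run):
1. the setting block stands fully home in its own slot, let go (horizontal distance between block_14_mid and slot_14 below 0.006 m and height (world z) of block_14_mid below 0.043 m and angle between block_14_mid's own z axis and vertical below 0.15 rad and contact force between the fingers and block_14 below 0.1 N and linear speed of block_14 below 0.02 m/s), for 0.2 s.
2. then the guard plate is lifted by the gripper, clear of the table (height (world z) of each of hole_a, hole_b above 0.045 m and contact force between the fingers and guard_plate above 1 N), for 0.1 s.
At the end, for the whole second after the job is handed in: Block in the two-dot slot (centre within 6 mm in plan, foot within 5 mm of the slot floor, upright within 0.15 rad), let go. Gripper holds the plate still, level within 0.07 rad, touching neither base nor block, underside 5 to 20 mm above the post tops, holes within 4 mm of the threads in plan (all of step 2 and horizontal distance between block_14_mid and slot_14 below 0.006 m and height (world z) of block_14_mid below 0.043 m and angle between block_14_mid's own z axis and vertical below 0.15 rad and horizontal distance between hole_a and thread_a below 0.004 m and horizontal distance between hole_b and thread_b below 0.004 m and height (world z) of each of hole_a, hole_b below 0.06 m and angle between guard_plate's own z axis and vertical below 0.07 rad and linear speed of guard_plate below 0.02 m/s and contact force between guard_plate and probe_base below 0.05 N and contact force between guard_plate and block_14 below 0.05 N and contact force between the fingers and block_14 below 0.1 N); the arm keeps its last pose, push and grip.
It fails at once if the guard plate knocks against the probe base (more than 1 N) (contact force between guard_plate and probe_base above 1 N).
It fails at once if the dropper bottle is pushed away (more than 3 cm) or tipped (distance of ipa_bottle from where it was at the start of the episode above 0.03 m or angle between ipa_bottle's own z axis and vertical above 0.5 rad).
It fails at once if the loupe is pushed away (more than 3 cm) or tipped (distance of loupe from where it was at the start of the episode above 0.03 m or angle between loupe's own z axis and vertical above 0.5 rad).
It also fails if it takes over 58 s, if anything falls off the work surface, if the arm or the gripper's body presses on something with over 40 N, if the wrist force passes 120 N, or if a joint passes its speed limit or range.

ROBOT

A 7-joint arm with a two-finger parallel gripper is mounted at the origin on a cart in front of the work surface, level with it; the furniture and walls round the work are solid. World frame = base frame: x ahead of the robot, y to its left, z up, the work surface at z = 0. Lengths are in m, angles in rad, forces in N, time in s.
With the tool pointing down it reaches from about 0.4 to 0.85 m from the base axis. Payload 10.4 kg.
Tool frame: the origin (TCP) lies midway between the tips of the shut fingers; the grasp point (between the pads) lies 19 mm behind it; x points along the fingers, y is the direction in which the jaws open and shut, and the axes are right-handed (so a half turn about x gives the same grasp; the last joint's range is limited). The gripper opens to 85 mm and grips with 20 to 120 N. Pads are 22 mm wide; open, the fingers measure 114 mm over their backs; the gripper's body (76 mm by 85 mm) begins 54 mm behind the grasp point. The pads swing forward as they close: fully open they stand 13 mm farther back than shut.
Start: joints at [1.257, 0.332, -0.065, 1.46, 0.022, 1.35, -0.088], TCP at [0.179, -0.599, 0.231] pointing down, gripper open.
Joint ranges: [-2.6, 2.6], [-0.5, 2.12], [-1.47, 1.34], [0.16, 2.42], [-1.27, 4.41], [0.06, 2.06], [-2.6, 2.6]. Speed limits (rad/s): [2.22, 2.22, 2.79, 2.79, 3.14, 3.14, 3.14].

INTERFACE

Orientations are given as a unit quaternion [x, y, z, w].
In Python, from bench import arm gives the robot as it stands. The module is installed in compiled form; this text tells all that it offers.
- The arm moves only by the tool jog_arm, never from a script. Its argument "targets" is a list of rows, each a list of 2 entries, a list of its own where there are three numbers: the shift along the tool's x, y, z in cm, then the turn about the tool's x in degrees. In form: [[[dx, dy, dz], twist], ...]. A call has 1 to 20 rows; each row is the pose to reach, as a shift and turn from the pose commanded when the call began, along the tool's axes at that moment; what a row does not reach only later rows make up. A row lasts 1/12 s, in which the tool goes at most 41.7 mm and 7.16 degrees, less where a joint would pass 70% of its speed; a pose out of reach is approached as far as the arm can. A call with a gripper value outside its range is refused whole. "grip" is the opening, from 0 (shut) to 1 (fully open), set as the call begins (left out, the last holds). The fingers move at their own pace and stop on an object; "grip_force" is the grip in N (left out, the last holds). Time passes only in rows, so rows that repeat a pose let the fingers close. It gives the time, the measured TCP pose, the force and the opening at its end, in the units of the state.
- arm.state(): the state, without advancing time (a new reading comes with each control period).
- arm.camera(name): name is "scene" or "top" or "wrist"; returns the picture (384x512x3 uint8, blue, green, red); there is no depth.
- arm.camera_model(name): a dict with "intrinsics" (3x3 intrinsics, pixels), "world_from_camera" (4x4, takes a point from camera to world coordinates); the wrist camera has in their place "mount" (4x4, takes a point from camera to tool coordinates, whose origin is the TCP and whose axes are the tool frame's). Camera axes: x right, y up, looking along -z (the intrinsics and any distortion apply to the point x, -y, -z); pixel columns grow to the right and rows downward; lengths in m; the calibration is good to about 2 mm. A picture is of the moment at which its call begins: read the wrist's pose just before it. camera_model takes no time and is no camera call.
- arm.finish_job(): hands the job in, once; it reports no verdict.
The state is a dict: "time": time; "joints": joint angles; "joint_vel": joint speeds; "effort": joint torques, N m; "position": TCP position; "eef_rot": TCP orientation; "force": force on the tool from outside, world axes, zero at the start; "torque": the same for the moment, N m; "width": opening from 0.0 (shut) to 1.0 (fully open).
Only numpy, scipy, OpenCV 4.12 (cv2) and the standard library are available. Lean on these libraries where they do the work, as an engineer would, in place of code of your own. Each camera call takes 0.05 s, during which the arm holds its last target.

## Working session

There is one attempt and no reset: what is moved stays moved. The work goes in short steps, Python scripts to look and compute and a tool call to move; the robot and the scene stay as the last step left them, time stands still between calls to the robot, and variables do not carry over. Pictures are saved under pics/ and viewed, and the job is handed in when it is done.

Besides the shell and the picture viewer there is one more tool, called after "Request:" as name([rows], argument=value, ...), one row to a line, values as JSON. jog_arm: Moves the arm, as the interface text tells. Its arguments: {"type":"object","properties":{"targets":{"type":"array","items":{"type":"array"}},"grip":{"type":"number"},"grip_force":{"type":"number"}},"required":["targets"]}

```bash
mkdir -p pics; ls; python3 - <<'E'
from bench import arm
import cv2, json
s=arm.state(); print({k:(v if not hasattr(v,'tolist') else v.tolist()) for k,v in s.items()})
for n in ("scene","top","wrist"):
    m=arm.camera_model(n); print(n,m)
    cv2.imwrite(f"pics/{n}0.png",arm.camera(n))
E
```

```text
pics
{'time': 0.0, 'joints': [1.2574085429685955, 0.3329005287688369, -0.06469918167094027, 1.4609586831171208, 0.021604774497948627, 1.3499106466600925, -0.08849058440037524], 'joint_vel': [-0.00021062791376431, 0.0005078495855024264, 0.0024436801664450953, 0.0007020306419647714, -0.00022413983214976423, -0.0012581058269002605, 0.0009328442813017482], 'effort': [0.0012053545651724562, -62.54570960998535, 0.04987063352018595, -39.16054844856262, 0.016245219740085304, 0.009923007746692747, -6.158741143735824e-05], 'position': [0.17907258230060652, -0.5983920639419347, 0.2304897533440323], 'eef_rot': [-0.6995424945878118, -0.10297180661436602, 0.6997460150961357, -0.10194419878302964], 'force': [0.03352458341658222, 0.20366508455410093, 0.333382405721824], 'torque': [0.00303794984943351, -0.020931030051215684, -0.038487013816487364], 'width': 1.0007018098699294}
scene {'intrinsics': array([[404.59750333,   0.        , 260.43914471],
       [  0.        , 404.59750333, 183.66680334],
       [  0.        ,   0.        ,   1.        ]]), 'world_from_camera': array([[-0.84695028, -0.236688
[... 483 characters left out ...]
99996495,  0.00701637,  0.00456762,  0.20345781],
       [ 0.00507877,  0.07464994,  0.99719687,  1.01390789],
       [ 0.        ,  0.        ,  0.        ,  1.        ]])}
wrist {'intrinsics': array([[325.44335884,   0.        , 255.24678361],
       [  0.        , 325.44335884, 194.60164562],
       [  0.        ,   0.        ,   1.        ]]), 'mount': array([[ 2.54179205e-04,  3.12870287e-01, -9.49795830e-01,
        -1.42802271e-01],
       [ 9.99999946e-01,  1.18107750e-04,  3.06520189e-04,
        -7.30405228e-04],
       [ 2.08079308e-04, -9.49795857e-01, -3.12870241e-01,
        -8.06749766e-02],
       [ 0.00000000e+00,  0.00000000e+00,  0.00000000e+00,
         1.00000000e+00]])}
```

```bash
python3 - <<'E'
import cv2
for n in ("scene","top"):
    cv2.imwrite(f"pics/{n}0b.png",cv2.resize(cv2.imread(f"pics/{n}0.png"),(800,600),interpolation=cv2.INTER_CUBIC))
E
```

```text
(no output)
```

View pics/scene0b.png

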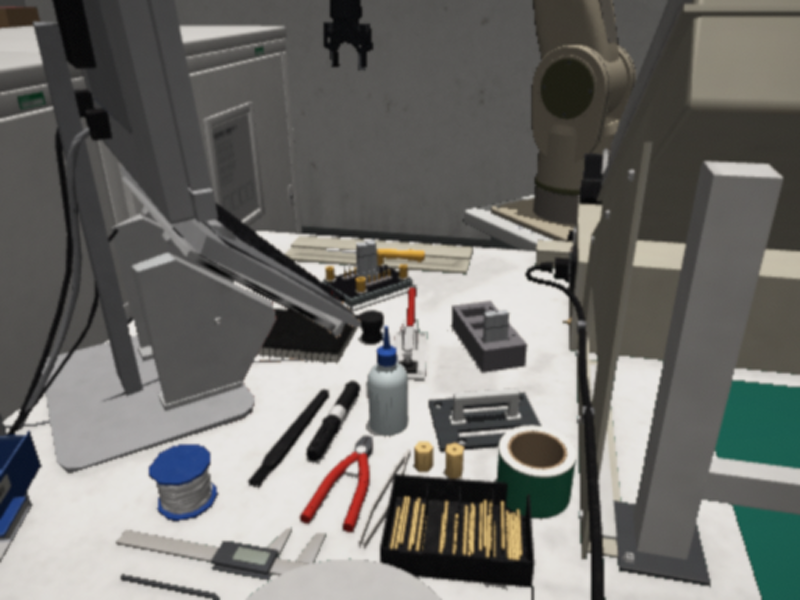

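View pics/top0b.png

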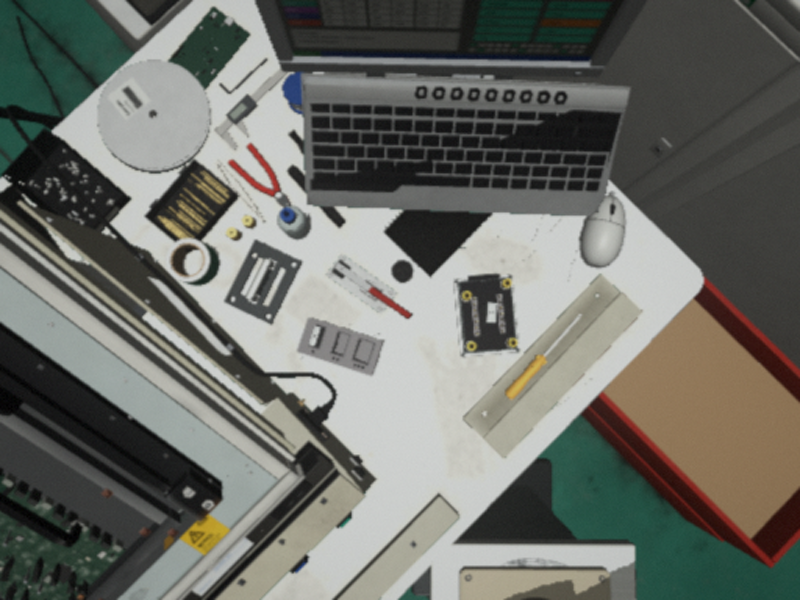

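View pics/wrist0.png

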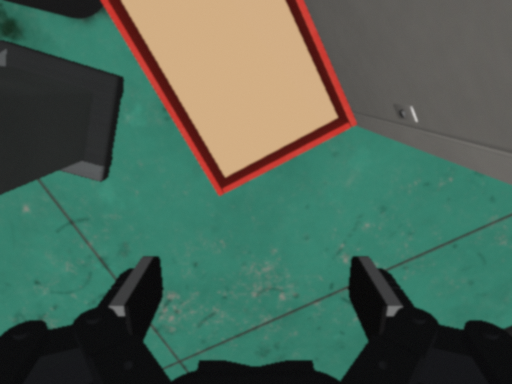

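```bash
cat > h.py <<'E'
import numpy as np, cv2
from scipy.spatial.transform import Rotation as R
from bench import arm
def ray(n,uv,pose=None):
    m=arm.camera_model(n); K=m["intrinsics"]
    T=m["world_from_camera"] if n!="wrist" else pose@m["mount"]
    d=np.linalg.inv(K)@np.array([uv[0],uv[1],1.]); d=np.array([d[0],-d[1],-d[2]])
    return T[:3,3],T[:3,:3]@d
def atz(n,uv,z,pose=None):
    o,d=ray(n,uv,pose); return o+d*(z-o[2])/d[2]
def proj(n,p,pose=None):
    m=arm.camera_model(n); T=m["world_from_camera"] if n!="wrist" else pose@m["mount"]
    c=np.linalg.inv(T)@np.append(p,1); u=m["intrinsics"]@np.array([c[0],-c[1],-c[2]]); return u[:2]/u[2]
def pose():
    s=arm.state(); T=np.eye(4); T[:3,:3]=R.from_quat(s["eef_rot"]).as_matrix(); T[:3,3]=s["position"]; return T
def tri(obs):  # obs: list of (name,uv,pose)
    A=np.zeros((3,3));b=np.zeros(3)
    for n,uv,P in obs:
        o,d=ray(n,uv,P); d=d/np.linalg.norm(d); M=np.eye(3)-np.outer(d,d); A+=M; b+=M@o
    p=np.linalg.solve(A,b)
    return p,[np.round(proj(n,p,P)-uv,1) for n,uv,P in obs]
def crop(img,x0,y0,x1,y1,s,out):
    cv2.imwrite(out,cv2.resize(img[y0:y1,x0:x1],None,fx=s,fy=s,interpolation=cv2.INTER_CUBIC))
E
python3 - <<'E'
from h import *
t=cv2.imread('pics/top0.png')
crop(t,280,165,340,235,8,'pics/t_base.png')
crop(t,140,145,250,245,7,'pics/t_left.png')
print(np.round(pose(),3))
E
```

```text
[[-0.     0.287 -0.958  0.179]
 [ 0.001 -0.958 -0.287 -0.599]
 [-1.    -0.001  0.     0.231]
 [ 0.     0.     0.     1.   ]]
```

View pics/t_base.png

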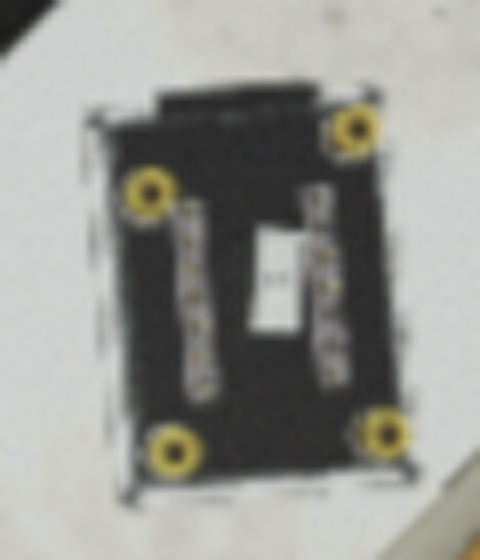

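View pics/t_left.png

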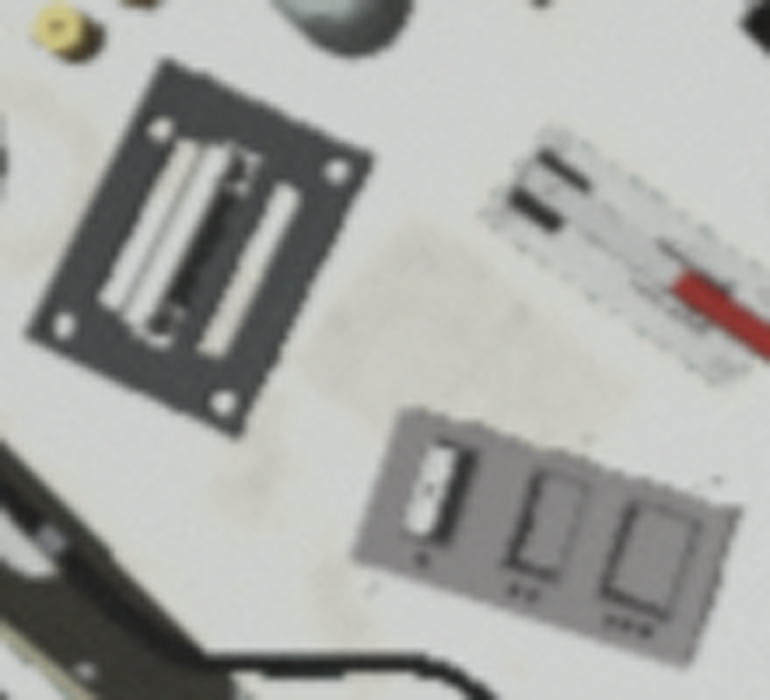

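```bash
cat >> h.py <<'E'
def fit2(model,world):
    m=np.array(model)/1000.; w=np.array(world)[:,:2]; mc=m.mean(0); wc=w.mean(0)
    H=(m-mc).T@(w-wc); a=np.arctan2(H[0,1]-H[1,0],H[0,0]+H[1,1]); c,s=np.cos(a),np.sin(a)
    Rm=np.array([[c,-s],[s,c]]); t=wc-Rm@mc; res=(m@Rm.T+t-w)*1000
    return t,a,np.round(res,1),np.round(np.sqrt(((w-wc)**2).sum()/((m-mc)**2).sum()),3)
def up(p,x0,y0,s): return [(p[0]+.5)/s-.5+x0,(p[1]+.5)/s-.5+y0]
E
python3 - <<'E'
from h import *
b=[(388,434),(173,452),(355,130),(150,193)]; M=[(-46,-32),(-46,32),(46,-32),(32,32)]
print('base',fit2(M,[atz('top',up(p,280,165,8),.040) for p in b]))
bt=[(262,229),(307,232),(300,331),(250,330)]
W=[atz('top',up(p,280,165,8),.08) for p in bt]; print('block',fit2([(15,7),(15,-7),(-15,-7),(-15,7)],W))
p=[(224,402),(65,325),(338,170),(160,128)]
print('plate',fit2(M,[atz('top',up(q,140,145,7),.005) for q in p]))
r=[(402,407),(742,508),(688,667),(354,556)]
print('rack',fit2([(28,61),(28,-61),(-28,-61),(-28,61)],[atz('top',up(q,140,145,7),.032) for q in r]))
for n,q,z in (('bottle',(293,228),.1),('loupe',(402,271),.035)):
    print(n,atz('top',(q[0]*.64,q[1]*.64),z))
# laptop height? front corners in top
print('slot ',atz('top',up((550,525),140,145,7),.032))
E
```

```text
base (array([0.50583638, 0.07202867]), np.float64(0.09375668877471373), array([[-0. ,  0.4],
       [-0.2, -0.2],
       [ 0.3, -0.4],
       [-0.1,  0.3]]), np.float64(0.998))
block (array([0.50633252, 0.07328519]), np.float64(-0.08658518451199856), array([[ 0.7,  0.6],
       [ 0.3, -0.4],
       [-1. ,  0.1],
       [-0. , -0.3]]), np.float64(0.968))
plate (array([0.55765911, 0.42694424]), np.float64(-0.43452389590718393), array([[-0.1, -0.3],
       [-0.1,  0.8],
       [ 0.3, -0.3],
       [-0.1, -0.1]]), np.float64(0.994))
rack (array([0.45635519, 0.30012044]), np.float64(-0.29854178388999386), array([[ 1.2, -0.3],
       [-0.7,  0.6],
       [ 0.3, -0.9],
       [-0.9,  0.6]]), np.float64(0.996))
bottle [0.62520587 0.36417137 0.1       ]
loupe [0.57162196 0.20551148 0.035     ]
slot  [0.45954862 0.29891868 0.032     ]
```

```bash
cat >> h.py <<'E'
def mv(p,ang):
    """shift (cm) and twist (deg) to bring TCP to p with tool y at world angle ang (deg)"""
    P=pose(); d=P[:3,:3].T@(np.array(p)-P[:3,3])*100
    a=np.degrees(np.arctan2(P[1,1],P[0,1])); tw=-((ang-a+180)%360-180)
    print('shift cm',np.round(d,2),'twist',np.round(tw,2),'now',np.round(P[:3,3],4),'yaw',round(a,2),'tilt',np.round(np.degrees(np.arccos(-P[2,0])),2))
E
python3 - <<'E'
from h import *
mv((.49,.06,.25),-95)
E
```

```text
shift cm [ -1.87 -54.18 -48.66] twist 21.66 now [ 0.1791 -0.5985  0.2307] yaw -73.34 tilt 0.06
```

Request:
jog_arm([
  [[-1.9,-4,-4],0],
  [[-1.9,-8,-7],0],
  [[-1.9,-54.2,-48.7],21.7],
  [[-1.9,-54.2,-48.7],21.7],
  [[-1.9,-54.2,-48.7],21.7],
  [[-1.9,-54.2,-48.7],21.7],
  [[-1.9,-54.2,-48.7],21.7],
  [[-1.9,-54.2,-48.7],21.7],
  [[-1.9,-54.2,-48.7],21.7],
  [[-1.9,-54.2,-48.7],21.7],
  [[-1.9,-54.2,-48.7],21.7],
  [[-1.9,-54.2,-48.7],21.7],
  [[-1.9,-54.2,-48.7],21.7],
  [[-1.9,-54.2,-48.7],21.7],
  [[-1.9,-54.2,-48.7],21.7],
  [[-1.9,-54.2,-48.7],21.7],
  [[-1.9,-54.2,-48.7],21.7],
  [[-1.9,-54.2,-48.7],21.7],
])

```text
time: 1.65
position: [0.491, 0.0644, 0.2506]
eef_rot: [0.707, -0.03, -0.706, -0.03]
force: [0.1, -0.7, -0.4]
width: 1.001
```

```bash
python3 - <<'E'
from h import *
arm.camera("top")
P=pose(); w=arm.camera('wrist'); cv2.imwrite('pics/w1.png',w); np.save('w1.npy',P); print(np.round(P,3)); mv((.49,.06,.25),-95)
cv2.imwrite('pics/w1b.png',cv2.resize(w,(800,600),interpolation=cv2.INTER_CUBIC))
E
```

```text
[[ 0.001 -0.081 -0.997  0.492]
 [ 0.003 -0.997  0.081  0.068]
 [-1.    -0.003 -0.001  0.25 ]
 [ 0.     0.     0.     1.   ]]
shift cm [0.02 0.52 0.05] twist 0.35 now [0.4909 0.0651 0.2502] yaw -94.65 tilt 0.14
```

View pics/w1b.png

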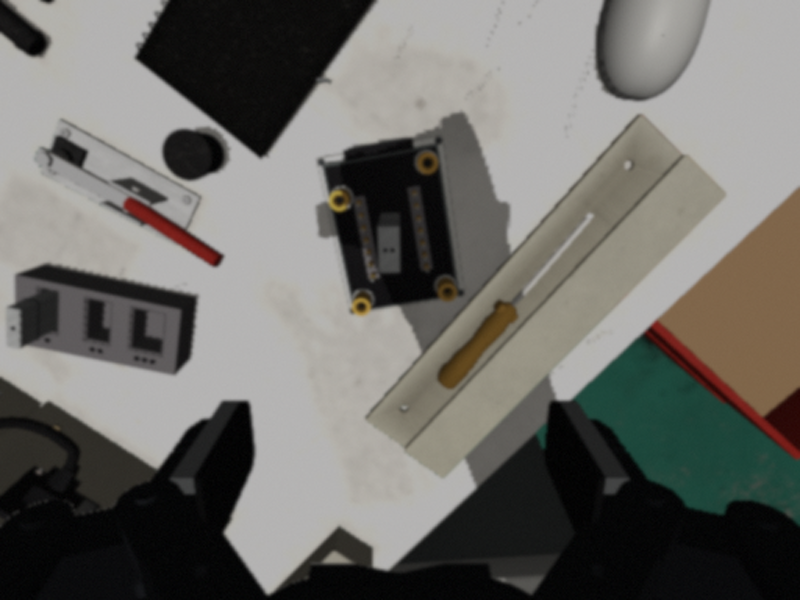

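```bash
python3 - <<'E'
from h import *
for i in range(5): arm.camera("top")
for i in range(2):
    P=pose(); w=arm.camera('wrist'); print(np.round(P[:3,3],4))
np.save('w1.npy',P); cv2.imwrite('pics/w1.png',w); mv((.49,.06,.25),-95)
crop(w,190,70,310,210,5,'pics/w1base.png'); crop(w,0,160,140,250,5.7,'pics/w1rack.png')
E
```

```text
[0.4901 0.0587 0.2502]
[0.4902 0.0587 0.2503]
shift cm [ 0.03 -0.11  0.03] twist -0.15 now [0.4902 0.0589 0.2503] yaw -95.15 tilt 0.04
```

View pics/w1base.png

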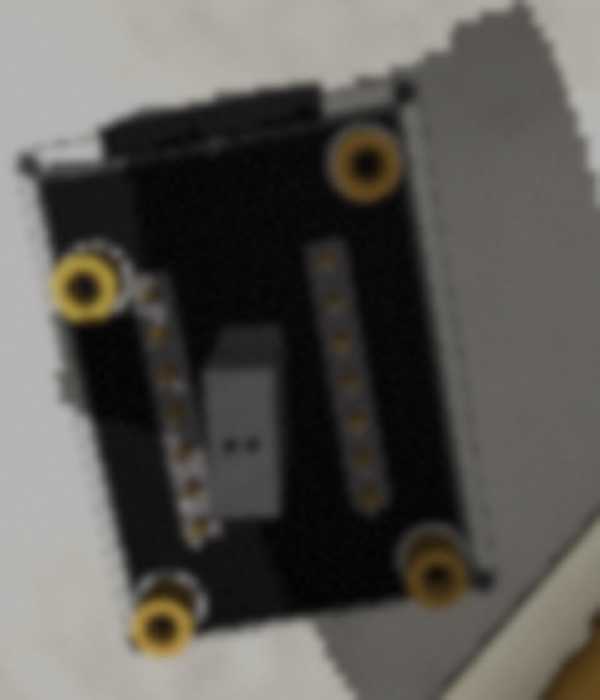

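View pics/w1rack.png

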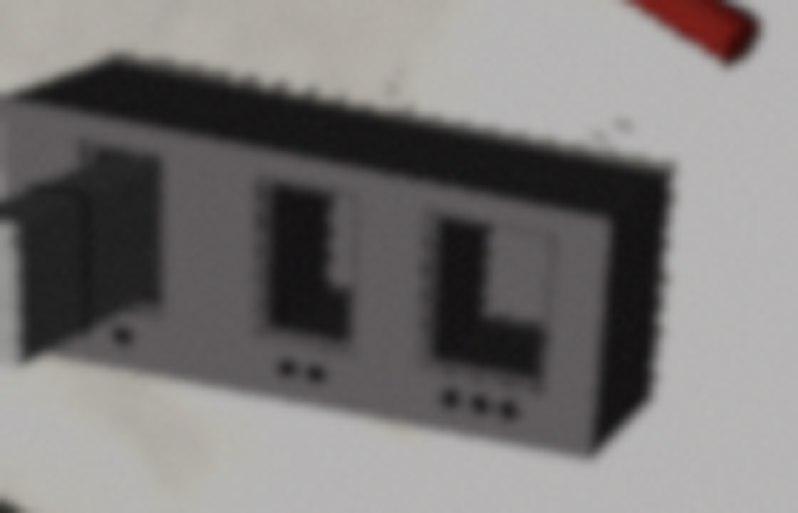

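```bash
python3 - <<'E'
from h import *
P=np.load('w1.npy')
f=lambda p:up(p,190,70,5)
M=[(-46,-32),(-46,32),(46,-32),(32,32)]
t=[(388,434),(173,452),(355,130),(150,193)]; w=[(436,574),(160,628),(366,165),(84,287)]
for a,b in zip(t,w): print(tri([('top',up(a,280,165,8),None),('wrist',f(b),P)]))
print('base w',fit2(M,[atz('wrist',f(p),.04,P) for p in w]))
bw=[(205,366),(282,367),(278,516),(212,516)]
print('block w',fit2([(15,7),(15,-7),(-15,-7),(-15,7)],[atz('wrist',f(p),.08,P) for p in bw]))
print('blk dots',tri([('top',up((277,279),280,165,8),None),('wrist',f((240,444)),P)]))
r=[(610,217),(592,455)]
g=lambda p:up(p,0,160,5.7)
for a,b in zip([(742,508),(688,667)],r): print('rack corner',tri([('top',up(a,140,145,7),None),('wrist',g(b),P)]))
sl=[(262,180),(355,196),(350,340),(262,328)]
W=[atz('wrist',g(p),.032,P) for p in sl]; print('slot corners',np.round(W,4),np.mean(W,0)); 
print('slot from rack', atz('wrist',g((308,262)),.032,P))
E
```

```text
(array([0.46347199, 0.03630829, 0.03869452]), [array([-0.4, -0.2]), array([0.9, 0.3])])
(array([0.45752837, 0.10042204, 0.04204593]), [array([-0.2, -0.1]), array([0.4, 0.2])])
(array([0.55435365, 0.04550807, 0.0419826 ]), [array([-0.1, -0.1]), array([0.3, 0.2])])
(array([0.53490191, 0.10717218, 0.04300457]), [array([-0.1, -0.1]), array([0.3, 0.3])])
base w (array([0.5062339 , 0.07336406]), np.float64(0.09393237818280209), array([[-0.9, -0.2],
       [ 0.2, -0.2],
       [ 0.5,  0.1],
       [ 0.2,  0.3]]), np.float64(0.994))
block w (array([0.50646439, 0.07451843]), np.float64(-0.0967257291217706), array([[ 0.1, -0.4],
       [ 0.3,  0.4],
       [-0.3, -0.4],
       [-0.1,  0.5]]), np.float64(0.99))
blk dots (array([0.50673222, 0.07484983, 0.08361085]), [array([-0.1, -0.1]), array([0.3, 0.2])])
rack corner (array([0.465849  , 0.23283584, 0.0394998 ]), [array([-0. , -0.1]), array([0.1, 0.1])])
rack corner (array([0.41188425, 0.2511946 , 0.03486152]), [array([-0.2, -0.2]), array([0.4, 0.3])])
slot corners [[0.478  0.3057 0.032 ]
 [0.473  0.2877 0.032 ]
 [0.4419 0.2975 0.032 ]
 [0.4462 0.3151 0.032 ]] [0.45977097 0.30150785 0.032     ]
slot from rack [0.45975031 0.30136368 0.032     ]
```

```bash
python3 - <<'E'
from h import *
mv((.5064,.0742,.049),-95.3)
E
```

```text
shift cm [20.13 -1.68 -1.47] twist 0.15 now [0.4902 0.0589 0.2503] yaw -95.15 tilt 0.04
```

Request:
jog_arm([
  [[2,-1.0,-1.0],0],
  [[5,-1.6,-1.5],0],
  [[8,-1.6,-1.5],0],
  [[11,-1.6,-1.5],0],
  [[13,-1.6,-1.5],0],
  [[15,-1.6,-1.5],0],
  [[17,-1.6,-1.5],0],
  [[18.5,-1.6,-1.5],0],
  [[19.5,-1.6,-1.5],0],
  [[20.1,-1.6,-1.5],0],
  [[20.1,-1.6,-1.5],0],
  [[20.1,-1.6,-1.5],0],
  [[20.1,-1.6,-1.5],0],
  [[20.1,-1.6,-1.5],0],
])

```text
time: 3.27
position: [0.5073, 0.0747, 0.0502]
eef_rot: [0.707, -0.031, -0.706, -0.031]
force: [-0.3, 0.3, 0.8]
width: 1.001
```

Request:
jog_arm([
  [[0,0,0],0],
  [[0,0,0],0],
  [[0,0,0],0],
  [[0,0,0],0],
  [[0,0,0],0],
  [[0,0,0],0],
  [[0,0,0],0],
  [[0,0,0],0],
  [[0,0,0],0],
  [[0,0,0],0],
], grip=0, grip_force=50)

```text
time: 4.1
position: [0.5068, 0.0747, 0.0494]
eef_rot: [0.707, -0.031, -0.706, -0.031]
force: [-0.2, -0.0, 1.5]
width: 0.155
```

```bash
python3 - <<'E'
from h import *
P=pose(); w=arm.camera('wrist'); s=arm.state(); print(s['time'],s['width'],s['force'],s['position']); mv((.5064,.0742,.049),-95.3)
cv2.imwrite('pics/w2.png',w)
E
```

```text
4.15 0.15297303927942763 [ 0.75246518 -0.41493489  2.82707212] [0.50686771 0.07475096 0.0493956 ]
shift cm [0.04 0.06 0.04] twist 0.26 now [0.5069 0.0748 0.0494] yaw -95.04 tilt 0.02
```

View pics/w2.png

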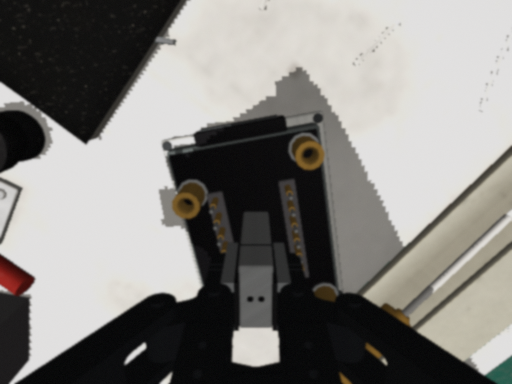

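```bash
python3 - <<'E'
from h import *
P=pose(); w=cv2.imread('pics/w2.png'); crop(w,200,190,320,350,4.5,'pics/w2c.png')
for p in ((256,299),):
    q=atz('wrist',p,.0805,P); print(q, P[:3,:3].T@(q-P[:3,3])*1000)
print(proj('wrist',P[:3,3]+P[:3,:3]@[-.031,0,0],P))
E
```

```text
[0.50606938 0.07532596 0.0805    ] [-31.10464088  -0.50331601   0.83654762]
[257.24769479 297.07954581]
```

View pics/w2c.png

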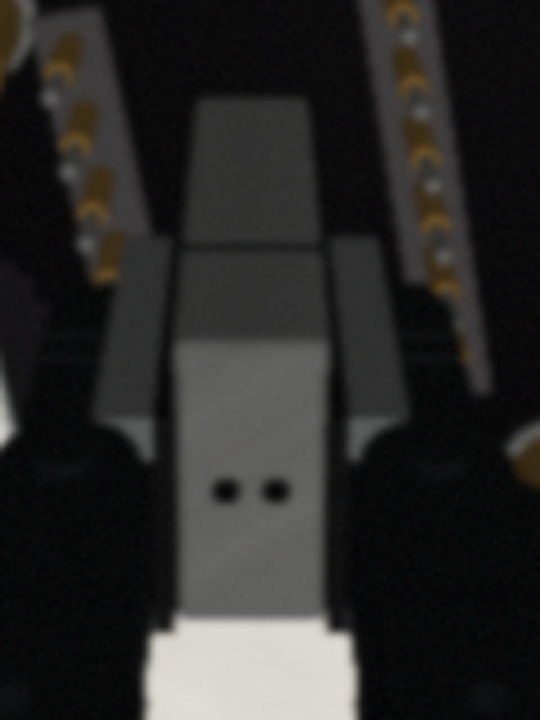

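```bash
python3 - <<'E'
from h import *
P=pose()
for r in (266.2,326.2):
    q=atz('wrist',(255.5,r),.0805,P); print(P[:3,:3].T@(q-P[:3,3])*1000)
mv((.43,.28,.16),-107.1)
E
```

```text
[-31.10018771  -0.70588321 -14.2074192 ]
[-31.10858433  -0.70490537  14.1856384 ]
shift cm [-11.06 -19.77   9.46] twist 12.06 now [0.5069 0.0748 0.0494] yaw -95.04 tilt 0.02
```

Request:
jog_arm([
  [[-1,0,0],0],
  [[-3,0,0],0],
  [[-6,0,0],0],
  [[-9,0,0],0],
  [[-11,0,0],0],
  [[-11,0,0],0],
  [[-11,0,0],0],
])

```text
time: 4.73
position: [0.507, 0.0747, 0.1602]
eef_rot: [0.707, -0.031, -0.706, -0.031]
force: [-0.3, 0.8, -2.4]
width: 0.159
```

```bash
python3 - <<'E'
from h import *
print(arm.state()['force'],arm.state()['width'])
mv((.43,.28,.16),-107.1)
E
```

```text
[-0.33130787  0.75723817 -2.43738687] 0.15899465581155306
shift cm [ -0.   -19.78   9.48] twist 12.05 now [0.507  0.0747 0.1602] yaw -95.05 tilt 0.1
```

Request:
jog_arm([
  [[0,-1.5,0.7],1],
  [[0,-4,1.9],3],
  [[0,-7,3.3],5],
  [[0,-10,4.8],7],
  [[0,-13,6.2],9],
  [[0,-16,7.7],11],
  [[0,-18,8.7],12],
  [[0,-19.3,9.3],12],
  [[0,-19.8,9.5],12],
  [[0,-19.8,9.5],12],
  [[0,-19.8,9.5],12],
  [[0,-19.8,9.5],12],
  [[0,-19.8,9.5],12],
])

```text
time: 5.82
position: [0.4292, 0.2795, 0.1584]
eef_rot: [-0.699, 0.105, 0.7, 0.104]
force: [0.3, 0.4, -2.4]
width: 0.156
```

```bash
python3 - <<'E'
from h import *
P=pose(); w=arm.camera('wrist'); np.save('w3.npy',P); cv2.imwrite('pics/w3.png',w); mv((.43,.28,.16),-107.1)
cv2.imwrite('pics/w3b.png',cv2.resize(w,(800,600),interpolation=cv2.INTER_CUBIC))
E
```

```text
shift cm [-0.15 -0.08 -0.03] twist 0.01 now [0.4295 0.2793 0.1585] yaw -107.09 tilt 0.08
```

View pics/w3b.png

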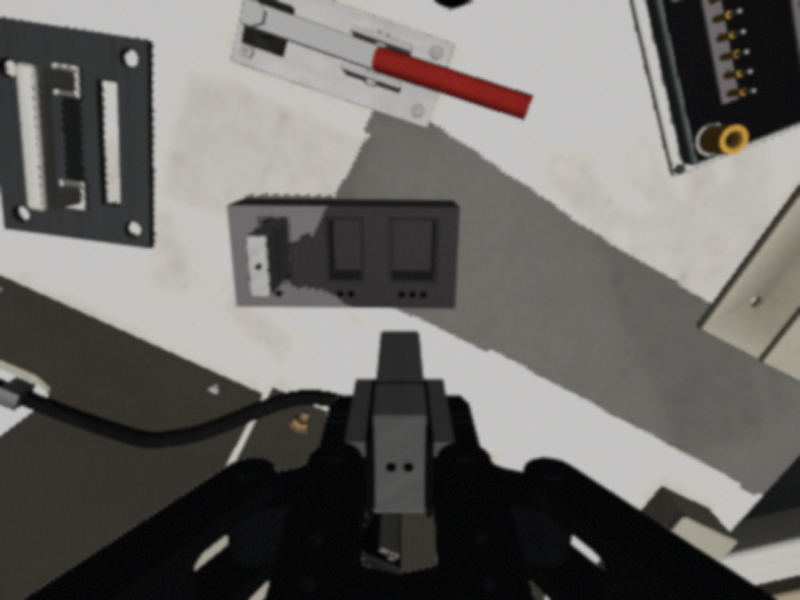

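```bash
python3 - <<'E'
from h import *
w=cv2.imread('pics/w3.png'); crop(w,140,120,300,205,5,'pics/w3c.png')
E
```

```text
(no output)
```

View pics/w3c.png

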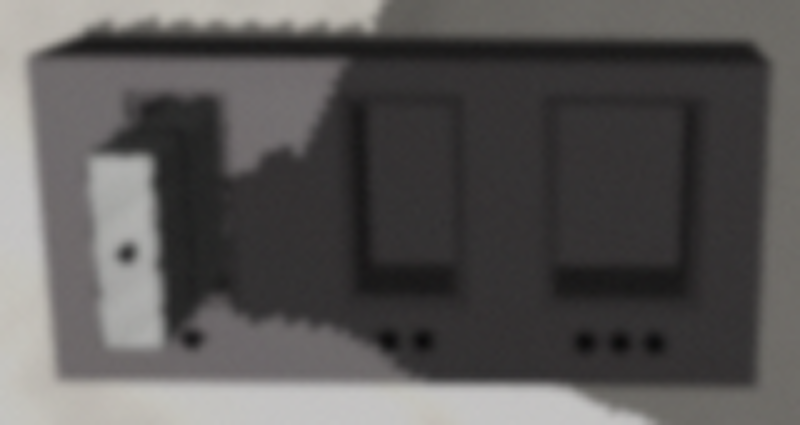

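```bash
python3 - <<'E'
from h import *
P=np.load('w3.npy'); g=lambda p:up(p,140,120,5)
c=[(30,58),(768,62),(756,382),(58,380)]
t,a,res,s=fit2([(28,61),(28,-61),(-28,-61),(-28,61)],[atz('wrist',g(q),.032,P) for q in c]); print(t,a,res,s)
print('slot via rack',t+.004*np.array([np.cos(a),np.sin(a)]))
m=[(350,98),(463,98),(457,296),(357,296)]
for L,Wd in((37,21),(33,17)):
  print('slot',fit2([(L/2,Wd/2),(L/2,-Wd/2),(-L/2,-Wd/2),(-L/2,Wd/2)],[atz('wrist',g(q),.032,P) for q in m]))
P1=np.load('w1.npy')
for a_,b_ in (((610,217),c[1]),((592,455),c[2])): print(tri([('wrist',up(a_,0,160,5.7),P1),('wrist',g(b_),P)]))
print(tri([('wrist',up((308,262),0,160,5.7),P1),('wrist',g((407,197)),P)]))
# panel edges
E
```

```text
[0.45527009 0.30314814] -0.3029565708618714 [[ 0.5  0.6]
 [ 0.1 -0.6]
 [-0.5 -0.1]
 [-0.2  0.1]] 0.993
slot via rack [0.45908792 0.30195477]
slot (array([0.45943458, 0.30110408]), np.float64(-0.32121222185530246), array([[ 2.1,  0.7],
       [ 0.9, -1.4],
       [-2.3, -1.4],
       [-0.7,  2.2]]), np.float64(0.9))
slot (array([0.45943458, 0.30110408]), np.float64(-0.3217206594185486), array([[-0.4, -0.6],
       [-0.3,  1.1],
       [ 0.2, -0.1],
       [ 0.5, -0.4]]), np.float64(1.032))
(array([0.46349161, 0.23708551, 0.03143985]), [array([-0. , -0.1]), array([0. , 0.1])])
(array([0.4106913 , 0.25341721, 0.03158823]), [array([0., 0.]), array([-0., -0.])])
(array([0.45984841, 0.30080908, 0.0328631 ]), [array([-0., -0.]), array([0., 0.])])
```

```bash
python3 - <<'E'
from h import *
mv((.4593,.3008,.070),-107.4)
E
```

```text
shift cm [ 8.85 -2.94 -2.22] twist 0.31 now [0.4295 0.2793 0.1585] yaw -107.09 tilt 0.08
```

Request:
jog_arm([
  [[0,-1,-0.8],0.3],
  [[0,-2,-1.5],0.3],
  [[0,-2.7,-2.0],0.3],
  [[0,-2.95,-2.2],0.3],
  [[1,-2.95,-2.2],0.3],
  [[3,-2.95,-2.2],0.3],
  [[5,-2.95,-2.2],0.3],
  [[7,-2.95,-2.2],0.3],
  [[8.3,-2.95,-2.2],0.3],
  [[8.8,-2.95,-2.2],0.3],
  [[8.8,-2.95,-2.2],0.3],
  [[8.8,-2.95,-2.2],0.3],
  [[8.8,-2.95,-2.2],0.3],
  [[8.8,-2.95,-2.2],0.3],
  [[8.8,-2.95,-2.2],0.3],
])

```text
time: 7.12
position: [0.4596, 0.3022, 0.0721]
eef_rot: [0.699, -0.106, -0.699, -0.107]
force: [-0.2, 0.3, -2.5]
width: 0.152
```

```bash
python3 - <<'E'
from h import *
P=pose(); w=arm.camera('wrist'); s=arm.state(); print(s['force']); mv((.4593,.3008,.070),-107.4); mv((.4593,.3008,.038),-107.4)
cv2.imwrite('pics/w4.png',w); np.save('w4.npy',P); crop(w,180,130,330,340,2.8,'pics/w4c.png')
E
```

```text
[-0.33012517  0.19472298 -3.0348622 ]
shift cm [ 0.2   0.14 -0.02] twist 0.05 now [0.4595 0.3022 0.072 ] yaw -107.35 tilt 0.07
shift cm [ 3.4   0.14 -0.02] twist 0.05 now [0.4595 0.3022 0.072 ] yaw -107.35 tilt 0.07
```

View pics/w4c.png

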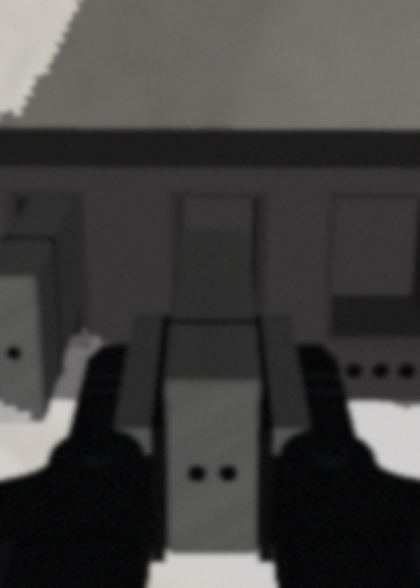

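```bash
python3 - <<'E'
from h import *
w=cv2.imread('pics/w4.png'); c=w[185:285,225:290]; c=cv2.convertScaleAbs(c,alpha=2.2,beta=-40)
cv2.imwrite('pics/w4d.png',cv2.resize(c,None,fx=8,fy=6,interpolation=cv2.INTER_CUBIC))
E
```

```text
(no output)
```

View pics/w4d.png

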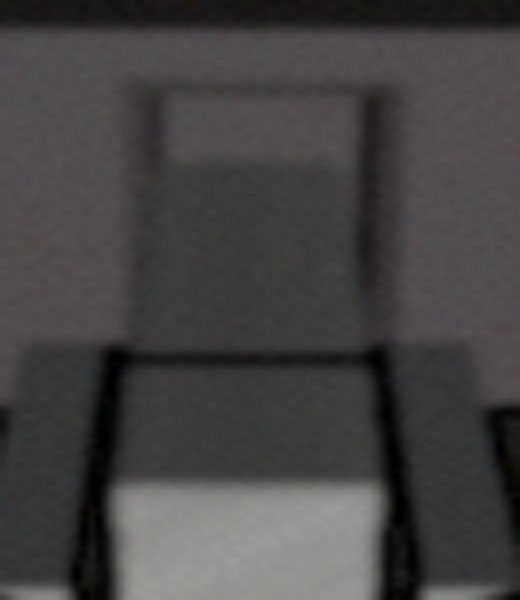

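```bash
python3 - <<'E'
from h import *
P=np.load('w4.npy')
f=lambda x,y:((x+.5)/8-.5+225,(y+.5)/6-.5+185)
L=lambda q:P[:3,:3].T@(q-P[:3,3])*1000
print('foot far edge',L(atz('wrist',f(249,163),P[2,3]-.0294,P)),'mouth far outer',L(atz('wrist',f(262,83),.032,P)),'inner',L(atz('wrist',f(262,95),.030,P)))
E
```

```text
foot far edge [ 29.4116994   -0.55754192 -13.22417691] mouth far outer [ 40.08698861   0.41441295 -17.55701619] inner [ 42.08533013   0.42879386 -15.60001353]
```

Request:
jog_arm([
  [[0,0.12,-0.05],0],
  [[0,0.12,-0.05],0],
  [[0.4,0.12,-0.05],0],
  [[0.8,0.12,-0.05],0],
  [[1.2,0.12,-0.05],0],
  [[1.5,0.12,-0.05],0],
  [[1.5,0.12,-0.05],0],
  [[1.5,0.12,-0.05],0],
])

```text
time: 7.83
position: [0.4591, 0.3007, 0.056]
eef_rot: [-0.699, 0.107, 0.699, 0.106]
force: [0.7, 0.5, -2.3]
width: 0.158
```

Request:
jog_arm([
  [[0.4,0,0],0],
  [[0.8,0,0],0],
  [[1.2,0,0],0],
  [[1.5,0,0],0],
  [[1.7,0,0],0],
  [[1.7,0,0],0],
  [[1.7,0,0],0],
])

```text
time: 8.42
position: [0.4592, 0.3007, 0.0392]
eef_rot: [-0.699, 0.107, 0.699, 0.106]
force: [-0.3, 0.5, -2.9]
width: 0.153
```

Request:
jog_arm([
  [[0.1,0,0],0],
  [[0.2,0,0],0],
  [[0.2,0,0],0],
  [[0.2,0,0],0],
])

```text
time: 8.75
position: [0.4594, 0.3008, 0.0374]
eef_rot: [0.699, -0.107, -0.699, -0.107]
force: [0.3, 0.2, -1.9]
width: 0.156
```

Request:
jog_arm([
  [[0,0,0],0],
  [[0,0,0],0],
  [[0,0,0],0],
  [[0,0,0],0],
  [[0,0,0],0],
  [[-1,0,0],0],
  [[-2.5,0,0],0],
  [[-5,0,0],0],
  [[-8,0,0],0],
  [[-11,0,0],0],
  [[-13,0,0],0],
  [[-14,0,0],0],
  [[-14,0,0],0],
  [[-14,0,0],0],
  [[-14,0,0],0],
], grip=0.28)

```text
time: 10.0
position: [0.4586, 0.3003, 0.1757]
eef_rot: [-0.698, 0.107, 0.7, 0.106]
force: [-0.4, -1.1, -0.5]
width: 0.282
```

```bash
python3 - <<'E'
from h import *
P=pose(); w=arm.camera('wrist'); np.save('w5.npy',P); cv2.imwrite('pics/w5.png',w); s=arm.state();print(s['time'],s['force'],np.round(P[:3,3],4),s['width'])
cv2.imwrite('pics/w5b.png',cv2.resize(w,(800,600),interpolation=cv2.INTER_CUBIC))
E
```

```text
10.05 [-0.07241924 -0.09917821 -0.3269904 ] [0.4586 0.3003 0.1757] 0.27935420067597516
```

View pics/w5b.png

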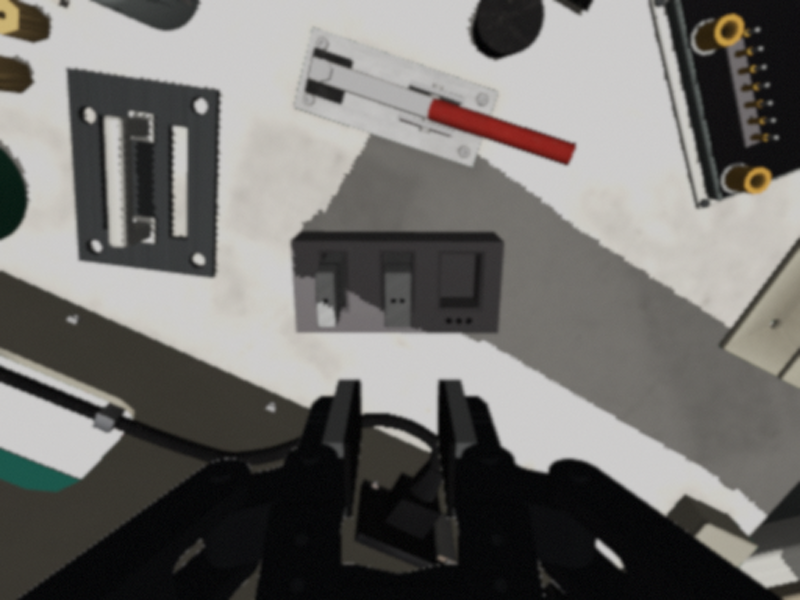

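```bash
python3 - <<'E'
from h import *
P3=np.load('w3.npy');P5=np.load('w5.npy'); P1=np.load('w1.npy')
h=lambda x,y:((x+.5)*.64-.5,(y+.5)*.64-.5)
print('bolt',tri([('wrist',h(213,388),P3),('wrist',h(270,408),P5)]))
print('bolt2',tri([('wrist',h(2,290),P3),('wrist',h(72,320),P5)]))
print('blk top',tri([('wrist',h(398,300),P5),('top',up((550,525),140,145,7),None)]), atz('wrist',h(398,300),.068,P5))
M=[(-46,-32),(-46,32),(46,-32),(32,32)]
print('plate',fit2(M,[atz('wrist',h(*q),.005,P5) for q in((197,259),(95,246),(201,105),(90,115))]))
print('bottle shoulder', atz('top',(293*.64,228*.64),.08), 'scene tip ray')
for z in (.121,.11,.1): print(z,atz('scene',h(387,330),z), atz('top',h(290,215),z))
print(tri([('scene',h(387,330),None),('top',h(289,214),None)]))
E
python3 - <<'E'
import cv2
s=cv2.imread('pics/scene0.png'); c=s[180:300,220:360]; cv2.imwrite('pics/s_c.png',cv2.resize(c,None,fx=5,fy=5,interpolation=cv2.INTER_CUBIC))
t=cv2.imread('pics/top0.png'); c=t[110:165,130:220]; cv2.imwrite('pics/t_c.png',cv2.resize(c,None,fx=8,fy=8,interpolation=cv2.INTER_CUBIC))
E
```

```text
bolt (array([0.40098051, 0.4064003 , 0.02605885]), [array([-0.2,  0.6]), array([ 0.2, -0.5])])
bolt2 (array([0.49138473, 0.51263619, 0.00708884]), [array([-0.8,  1.3]), array([ 0.7, -1.2])])
blk top (array([0.45915417, 0.29836562, 0.06874283]), [array([ 3.5, -1.2]), array([-1.3, -0. ])]) [0.45883297 0.30145645 0.068     ]
plate (array([0.55774141, 0.42903959]), np.float64(-0.4457003993377831), array([[-0.8, -0.4],
       [ 0.2,  0.1],
       [-0.1, -0.1],
       [ 0.7,  0.3]]), np.float64(0.993))
bottle shoulder [0.62906127 0.36768843 0.08      ] scene tip ray
0.121 [0.65132144 0.38603641 0.121     ] [0.64022156 0.36551916 0.121     ]
0.11 [0.641634   0.36905083 0.11      ] [0.64257688 0.36751564 0.11      ]
0.1 [0.63282724 0.35360939 0.1       ] [0.64471808 0.36933062 0.1       ]
(array([0.64300186, 0.36939294, 0.11066116]), [array([-0.6, -0. ]), array([-0.2,  0.4])])
```

View pics/s_c.png

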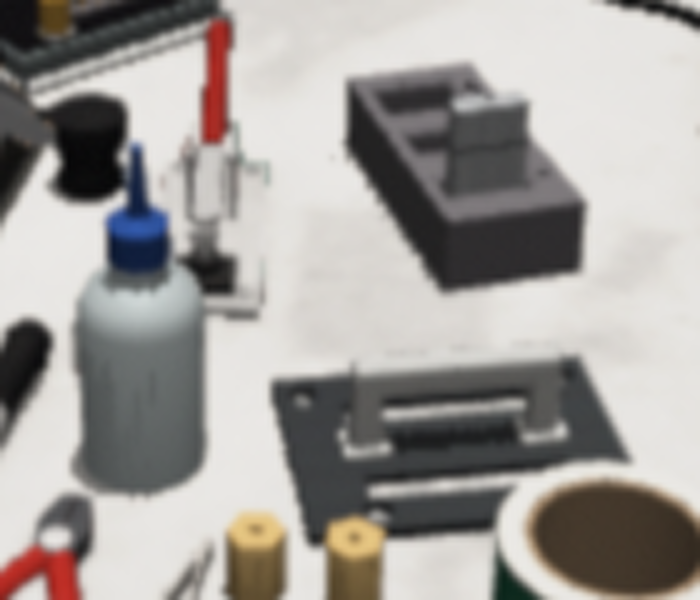

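View pics/t_c.png

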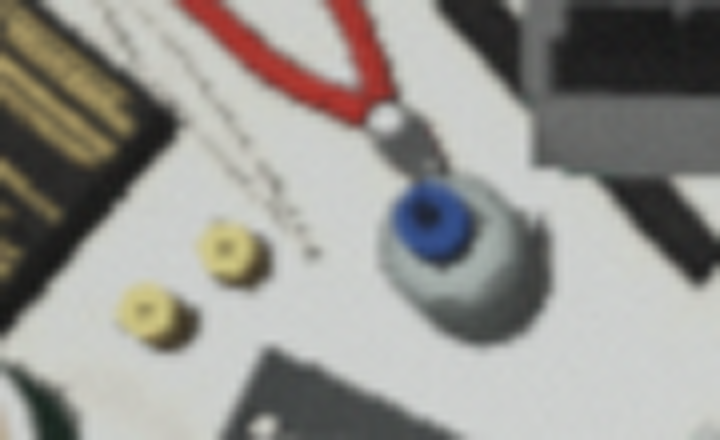

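```bash
python3 - <<'E'
from h import *
h=lambda x,y:((x+.5)*.64-.5,(y+.5)*.64-.5)
print('tip',tri([('scene',up((135,145),220,180,5),None),('top',up((427,212),130,110,8),None)]))
for z in(.1,.2,.3): print('laptop',z,[np.round(atz('top',h(*p),z),3) for p in((305,205),(460,212),(610,215))])
for z in(.05,.09): print('cup',z,[np.round(atz('top',h(*p),z),3) for p in((192,260),(170,260),(218,262),(205,284))])
# laptop front edge in scene view
for z in (.1,.2): print(np.round(proj('scene',atz('top',h(305,205),z))/.64),np.round(proj('scene',atz('top',h(460,212),z))/.64),np.round(proj('scene',atz('top',h(610,215),z))/.64))
mv((.53,.41,.20),-115.3)
E
```

```text
tip (array([0.64442869, 0.37180976, 0.11649233]), [array([0.2, 0. ]), array([ 0.1, -0.1])])
laptop 0.1 [array([0.66 , 0.348, 0.1  ]), array([0.651, 0.122, 0.1  ]), array([ 0.648, -0.097,  0.1  ])]
laptop 0.2 [array([0.637, 0.332, 0.2  ]), array([0.629, 0.131, 0.2  ]), array([ 0.627, -0.064,  0.2  ])]
laptop 0.3 [array([0.614, 0.316, 0.3  ]), array([0.607, 0.14 , 0.3  ]), array([ 0.605, -0.031,  0.3  ])]
cup 0.05 [array([0.585, 0.526, 0.05 ]), array([0.584, 0.56 , 0.05 ]), array([0.582, 0.487, 0.05 ]), array([0.548, 0.505, 0.05 ])]
cup 0.09 [array([0.579, 0.513, 0.09 ]), array([0.579, 0.545, 0.09 ]), array([0.576, 0.475, 0.09 ]), array([0.544, 0.493, 0.09 ])]
[361. 334.] [285. 261.] [234. 215.]
[370. 235.] [297. 186.] [247. 154.]
shift cm [ -2.48 -12.61  -3.54] twist 7.96 now [0.4585 0.3002 0.1756] yaw -107.34 tilt 0.16
```

Request:
jog_arm([
  [[-1,-1.5,-0.5],1],
  [[-2,-4,-1.2],3],
  [[-2.5,-7,-2],5],
  [[-2.5,-10,-2.8],7],
  [[-2.5,-12,-3.4],8],
  [[-2.5,-12.6,-3.5],8],
  [[-2.5,-12.6,-3.5],8],
  [[-2.5,-12.6,-3.5],8],
  [[-2.5,-12.6,-3.5],8],
  [[-2.5,-12.6,-3.5],8],
], grip=0.45)

```text
time: 10.88
position: [0.5303, 0.409, 0.2018]
eef_rot: [-0.689, 0.156, 0.69, 0.155]
force: [0.6, -0.3, -0.5]
width: 0.451
```

```bash
python3 - <<'E'
from h import *
P=pose(); w=arm.camera('wrist'); np.save('w6.npy',P); cv2.imwrite('pics/w6.png',w); s=arm.state();print(s['time'],s['force'],np.round(P[:3,3],4),s['width'])
cv2.imwrite('pics/w6b.png',cv2.resize(w,(800,600),interpolation=cv2.INTER_CUBIC))
E
```

```text
10.9333 [0.66411204 0.22091997 0.63218197] [0.5303 0.409  0.2018] 0.4505518391743091
```

View pics/w6b.png

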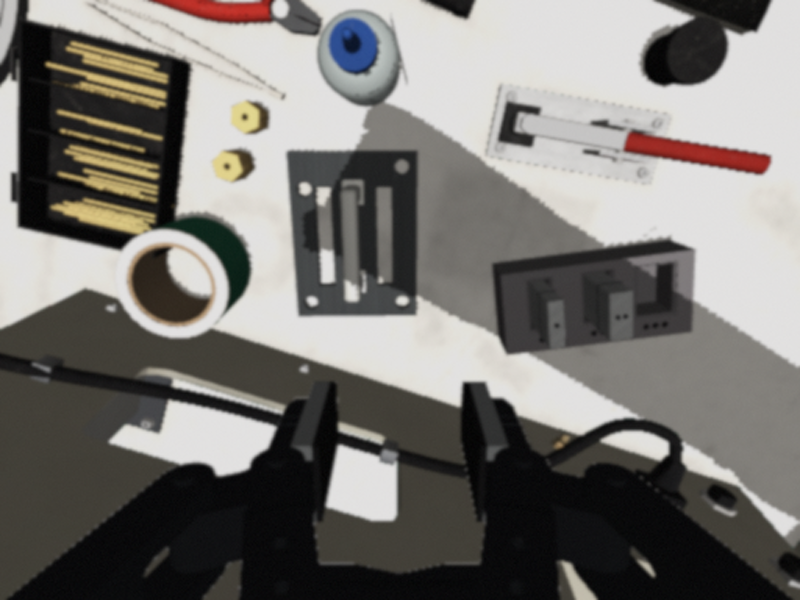

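```bash
python3 - <<'E'
from h import *
w=cv2.imread('pics/w6.png'); crop(w,175,85,280,210,5.5,'pics/w6c.png')
E
```

```text
(no output)
```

View pics/w6c.png

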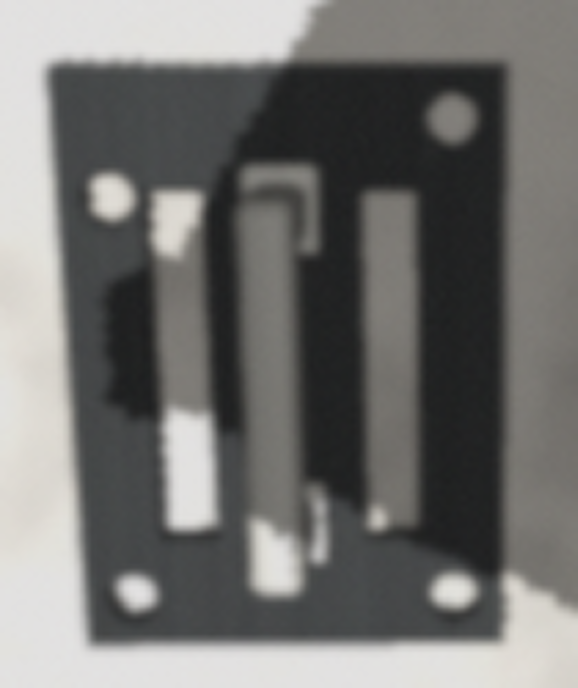

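```bash
python3 - <<'E'
from h import *
P=np.load('w6.npy');P5=np.load('w5.npy'); g=lambda p:up(p,175,85,5.5)
M=[(-46,-32),(-46,32),(46,-32),(32,32)]
h=[(454,592),(137,594),(453,119),(111,197)]
t,a,r,s=fit2(M,[atz('wrist',g(q),.005,P) for q in h]); print('plate',t,a,r,s)
for z in(.039,.036): print(z,fit2([(35,5),(35,-5),(-35,-5),(-35,5)],[atz('wrist',g(q),z,P) for q in((238,194),(298,194),(303,597),(250,597))]))
top=[(224,402),(65,325),(338,170),(160,128)]
for i in range(4): print(tri([('wrist',g(h[i]),P),('top',up(top[i],140,145,7),None)]))
# bar ends vs top camera: bar bright in top crop
print([tri([('wrist',g(q),P),('top',up(u,140,145,7),None)]) for q,u in(((268,195),(222,147)),((276,597),(138,313)))])
hh=lambda x,y:((x+.5)*.64-.5,(y+.5)*.64-.5)
print('blk top',tri([('wrist',hh(398,300),P5),('wrist',hh(622,317),P)]))
print('cable',tri([('wrist',hh(108,417),P5),('wrist',hh(388,452),P)]))
E
```

```text
plate [0.55805727 0.42962404] -0.4388015989008196 [[-0.5 -0.2]
 [-0.1  0.5]
 [ 0.4 -0.4]
 [ 0.2  0.1]] 0.991
0.039 (array([0.55798651, 0.42952428]), np.float64(-0.4531468030465657), array([[-0.3,  0.2],
       [-0.4,  0.2],
       [ 0.2, -0.4],
       [ 0.5,  0. ]]), np.float64(1.011))
0.036 (array([0.55754347, 0.4300568 ]), np.float64(-0.4531468030465664), array([[-0.7,  0.3],
       [-0.7,  0.4],
       [ 0.6, -0.5],
       [ 0.8, -0.2]]), np.float64(1.021))
(array([0.5024958 , 0.41966967, 0.00104647]), [array([ 0.9, -0.7]), array([-0.5,  0.1])])
(array([0.52978883, 0.47640372, 0.00390494]), [array([ 1.3, -0.5]), array([-0.6, -0.1])])
(array([ 0.58600176,  0.38091941, -0.00234561]), [array([ 0.4, -0.9]), array([-0.3,  0.2])])
(array([0.60057958, 0.44451997, 0.00163014]), [array([ 0.8, -0.7]), array([-0.4,  0.1])])
[(array([0.5895115 , 0.41465468, 0.03271462]), [array([ 0.2, -0.2]), array([-0.1,  0. ])]), (array([0.52989188, 0.43957994, 0.05278412]), [array([ 2.1, -1.2]), array([-1.,  0.])])]
blk top (array([0.45863015, 0.30153205, 0.06834015]), [array([-0.1,  0.2]), array([ 0. , -0.2])])
cable (array([0.45221794, 0.45398093, 0.09674982]), [array([-0. ,  0.1]), array([ 0. , -0.1])])
```

```bash
python3 - <<'E'
from h import *
mv((.5508,.4322,.0155),-115.3)
E
```

```text
shift cm [18.67 -2.96 -0.86] twist -0.14 now [0.5304 0.4091 0.2022] yaw -115.44 tilt 0.04
```

Go first to a hover 4 cm above and look.

Request:
jog_arm([
  [[1,-1,-0.3],0],
  [[3,-2,-0.6],0],
  [[6,-3,-0.9],0],
  [[9,-3,-0.9],0],
  [[12,-3,-0.9],0],
  [[13.7,-3,-0.9],0],
  [[14,-3,-0.9],0],
  [[14,-3,-0.9],0],
  [[14,-3,-0.9],0],
  [[14,-3,-0.9],0],
])

```text
time: 11.77
position: [0.5523, 0.4342, 0.0645]
eef_rot: [0.69, -0.154, -0.689, -0.156]
force: [0.7, -0.5, -0.4]
width: 0.45
```

```bash
python3 - <<'E'
from h import *
P=pose(); w=arm.camera('wrist'); np.save('w7.npy',P); cv2.imwrite('pics/w7.png',w); s=arm.state();print(s['time'],s['force'],np.round(P[:3,3],4),s['width'])
cv2.imwrite('pics/w7b.png',cv2.resize(w,(800,600),interpolation=cv2.INTER_CUBIC)); mv((.5508,.4322,.0155),-115.3)
E
```

```text
11.8167 [ 0.05502147 -0.9420708  -0.29180488] [0.5523 0.4342 0.0645] 0.4526379782830711
shift cm [4.89 0.27 0.04] twist -0.05 now [0.5522 0.4343 0.0644] yaw -115.35 tilt 0.17
```

View pics/w7b.png

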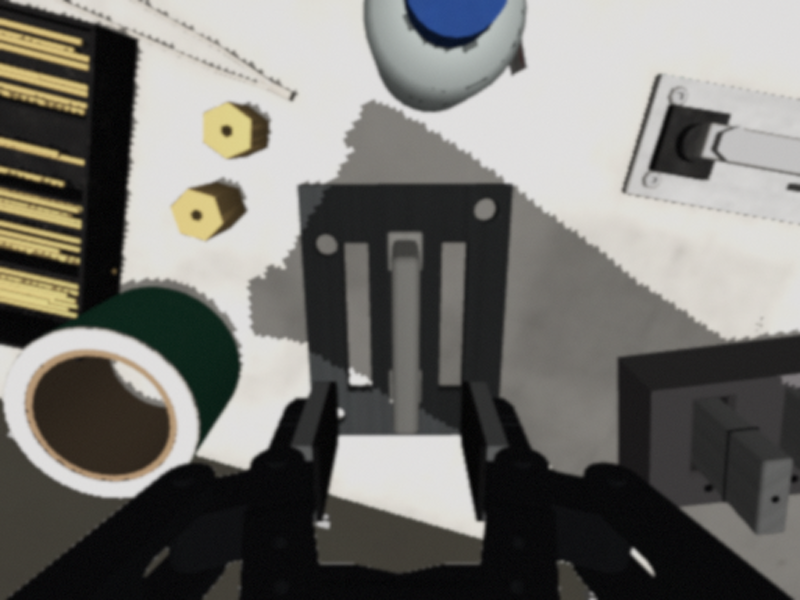

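Request:
jog_arm([
  [[0.7,0.15,0],0],
  [[1.7,0.15,0],0],
  [[3,0.15,0],0],
  [[4,0.15,0],0],
  [[4.7,0.15,0],0],
  [[4.9,0.15,0],0],
  [[4.9,0.15,0],0],
  [[4.9,0.15,0],0],
  [[4.9,0.15,0],0],
])

```text
time: 12.57
position: [0.5509, 0.4327, 0.0139]
eef_rot: [0.69, -0.155, -0.69, -0.155]
force: [0.1, -0.1, 0.1]
width: 0.451
```

Request:
jog_arm([
  [[0,0,0],0],
  [[0,0,0],0],
  [[0,0,0],0],
  [[0,0,0],0],
  [[0,0,0],0],
  [[0,0,0],0],
  [[0,0,0],0],
  [[0,0,0],0],
], grip=0, grip_force=80)

```text
time: 13.23
position: [0.5509, 0.4328, 0.0139]
eef_rot: [0.69, -0.155, -0.69, -0.155]
force: [0.2, -1.0, 5.5]
width: 0.098
```

Request:
jog_arm([
  [[-0.3,0,0],0],
  [[-1,0,0],0],
  [[-2,0,0],0],
  [[-4,0,0],0],
  [[-6.5,0,0],0],
  [[-9.5,0,0],0],
  [[-12,0,0],0],
  [[-14,0,0],0],
  [[-15,0,0],0],
  [[-15,0,0],0],
  [[-15,0,0],0],
  [[-15,0,0],0],
])

```text
time: 14.23
position: [0.5498, 0.4321, 0.1615]
eef_rot: [-0.689, 0.156, 0.69, 0.154]
force: [-0.2, -1.2, -2.7]
width: 0.101
```

```bash
python3 - <<'E'
from h import *
P=pose(); w=arm.camera('wrist'); np.save('w8.npy',P); cv2.imwrite('pics/w8.png',w); s=arm.state();print(s['time'],s['force'],np.round(P[:3,3],4),s['width'])
cv2.imwrite('pics/w8b.png',cv2.resize(w,(800,600),interpolation=cv2.INTER_CUBIC)); mv((.50,.08,.165),-84.6)
E
```

```text
14.2833 [-1.77961732e-01  5.43251715e-04 -2.29281162e+00] [0.5498 0.4321 0.1615] 0.10023897974466375
shift cm [ -0.29  33.95 -10.56] twist -30.74 now [0.5498 0.432  0.1613] yaw -115.34 tilt 0.17
```

View pics/w8b.png

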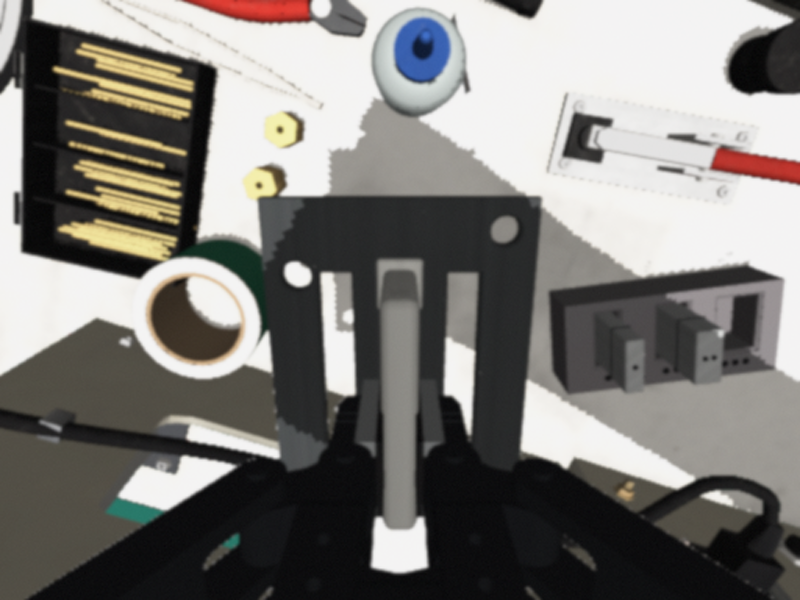

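```bash
python3 - <<'E'
from h import *
w=cv2.imread('pics/w8.png'); crop(w,160,120,360,350,3,'pics/w8c.png')
E
```

```text
(no output)
```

View pics/w8c.png

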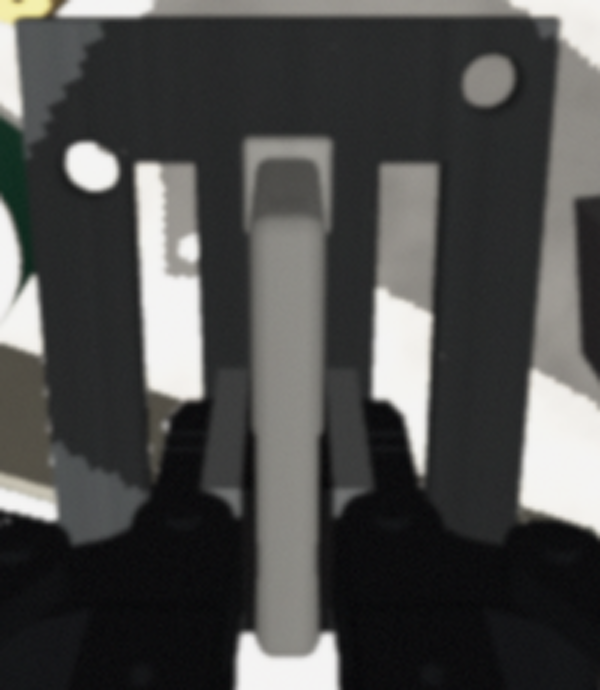

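```bash
cat > pnp.py <<'E'
from h import *
from scipy.optimize import least_squares
def fitplate(obj,uv,tilt=True):
    """plate pose in tool frame: params: yaw,pitch,roll small, t ; plate z=-tool x, plate y=-tool y, plate x=-tool z"""
    B=np.array([[0,0,-1],[0,-1,0],[-1,0,0]],float) # columns: plate axes in tool
    m=arm.camera_model('wrist'); Ti=np.linalg.inv(m['mount']); K=m['intrinsics']
    obj=np.array(obj,float);uv=np.array(uv)
    def pr(p):
        X=(B@R.from_euler('zyx',p[:3]).as_matrix()@obj.T).T+p[3:]
        c=X@Ti[:3,:3].T+Ti[:3,3]; c=c*[1,-1,-1]; u=c@K.T; return u[:,:2]/u[:,2:]
    f=lambda p:(pr(p)-uv).ravel()
    if not tilt:
        g=lambda q:f([q[0],0,0,13.9e-3,q[1],q[2]])
        r=least_squares(g,[0,0,0]); q=r.x
        return q,np.round(g(q).reshape(-1,2),1)
    r=least_squares(f,[0,0,0,.0139,0,-.008],x_scale=[.1]*3+[.01]*3); return r.x,np.round(r.fun.reshape(-1,2),1)
E
python3 - <<'E'
from pnp import *
u=lambda p:up(p,160,120,3)
pts=[(18,18),(557,18),(92,166),(489,81),(251,218),(324,216),(318,655),(257,655)]
obj=np.array([(56,42,5),(56,-42,5),(32,32,5),(46,-32,5),(35,5,39),(35,-5,39),(-35,-5,39),(-35,5,39)])/1000.
for t in(True,False):
    p,r=fitplate(obj,[u(q) for q in pts],t); print(np.round(p,4),r.tolist())
p,r=fitplate(obj[:4],[u(q) for q in pts[:4]],False); print(np.round(p,4),r.tolist())
E
```

```text
[ 0.0003 -0.009  -0.0006  0.0163 -0.0006 -0.0072] [[-0.5, 0.2], [0.6, 0.1], [-0.3, 0.7], [0.3, 0.5], [-0.8, -0.6], [0.7, 0.0], [0.8, -0.4], [-0.8, -0.4]]
[ 0.     -0.0006 -0.0078] [[-1.8, -0.7], [1.8, -0.8], [-1.3, 0.6], [1.2, -0.1], [-1.0, -1.3], [1.0, -0.7], [1.0, 2.3], [-1.0, 2.3]]
[-0.0001 -0.0006 -0.0076] [[-1.7, -0.4], [1.8, -0.4], [-1.3, 0.9], [1.2, 0.3]]
```

```bash
python3 - <<'E'
from h import *
mv((.4986,.0721,.161),-84.6)
E
```

```text
shift cm [  0.11  34.72 -10.78] twist -30.74 now [0.5498 0.432  0.1613] yaw -115.34 tilt 0.17
```

Request:
jog_arm([
  [[0,1,-0.3],-1],
  [[0,3,-0.9],-3],
  [[0,5.5,-1.7],-5],
  [[0,8,-2.5],-7.5],
  [[0,10.5,-3.3],-10],
  [[0,13,-4],-12.5],
  [[0,15.5,-4.8],-15],
  [[0,18,-5.6],-17.5],
  [[0,20.5,-6.4],-20],
  [[0,23,-7.1],-22.5],
  [[0,25.5,-7.9],-25],
  [[0,28,-8.7],-27],
  [[0,30.5,-9.5],-29],
  [[0,32.5,-10.1],-30],
  [[0,34,-10.6],-30.7],
  [[0,34.7,-10.8],-30.7],
  [[0,34.7,-10.8],-30.7],
  [[0,34.7,-10.8],-30.7],
  [[0,34.7,-10.8],-30.7],
  [[0,34.7,-10.8],-30.7],
])

```text
time: 15.95
position: [0.4997, 0.074, 0.1631]
eef_rot: [-0.706, -0.034, 0.706, -0.034]
force: [0.3, 0.1, -1.8]
width: 0.099
```

```bash
python3 - <<'E'
from h import *
mv((.4986,.0721,.161),-84.6); mv((.4986,.0721,.10),-84.6)
w=arm.camera('wrist'); cv2.imwrite('pics/w9.png',w)
cv2.imwrite('pics/w9b.png',cv2.resize(w,(800,600),interpolation=cv2.INTER_CUBIC))
E
```

```text
shift cm [0.21 0.18 0.13] twist 0.06 now [0.4997 0.074  0.1631] yaw -84.54 tilt 0.02
shift cm [6.31 0.17 0.12] twist 0.06 now [0.4997 0.074  0.1631] yaw -84.54 tilt 0.02
```

View pics/w9b.png

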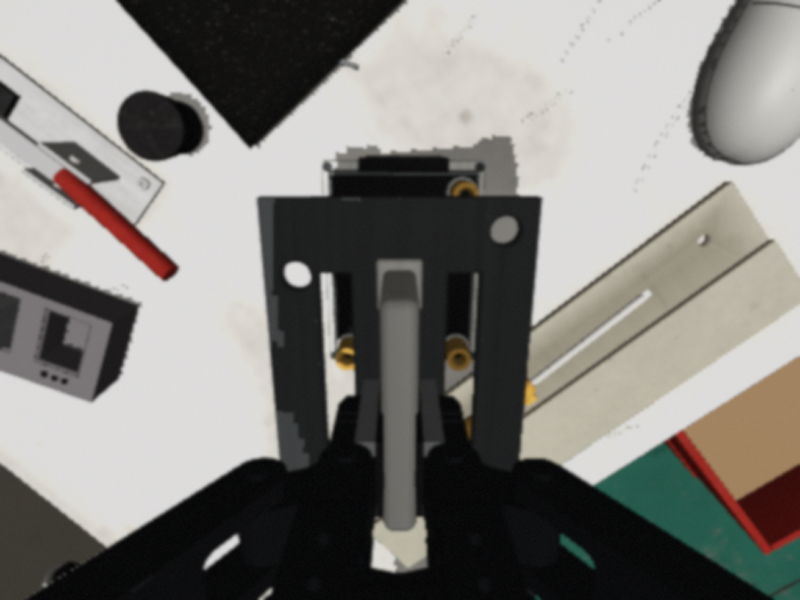

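Aligned as expected; descend to an intermediate height of TCP z 0.10 (underside ≈ 85 mm) and look.

Request:
jog_arm([
  [[1,0.17,0.12],0],
  [[2.5,0.17,0.12],0],
  [[4,0.17,0.12],0],
  [[5.2,0.17,0.12],0],
  [[6,0.17,0.12],0],
  [[6.3,0.17,0.12],0],
  [[6.3,0.17,0.12],0],
  [[6.3,0.17,0.12],0],
  [[6.3,0.17,0.12],0],
  [[6.3,0.17,0.12],0],
])

```text
time: 16.83
position: [0.4991, 0.071, 0.1009]
eef_rot: [0.707, 0.033, -0.706, 0.033]
force: [0.2, -0.8, -1.8]
width: 0.101
```

```bash
python3 - <<'E'
from h import *
mv((.4986,.0721,.10),-84.6); mv((.4986,.0721,.067),-84.6)
P=pose();w=arm.camera('wrist'); np.save('w10.npy',P); cv2.imwrite('pics/w10.png',w); s=arm.camera('scene'); cv2.imwrite('pics/s10.png',s); cv2.imwrite('pics/t10.png',arm.camera('top'))
cv2.imwrite('pics/w10b.png',cv2.resize(w,(800,600),interpolation=cv2.INTER_CUBIC)); crop(s,180,110,300,200,6,'pics/s10c.png')
E
```

```text
shift cm [ 0.09 -0.11  0.04] twist -0.04 now [0.4991 0.071  0.1009] yaw -84.64 tilt 0.07
shift cm [ 3.39 -0.11  0.04] twist -0.04 now [0.4991 0.071  0.1009] yaw -84.64 tilt 0.07
```

View pics/w10b.png

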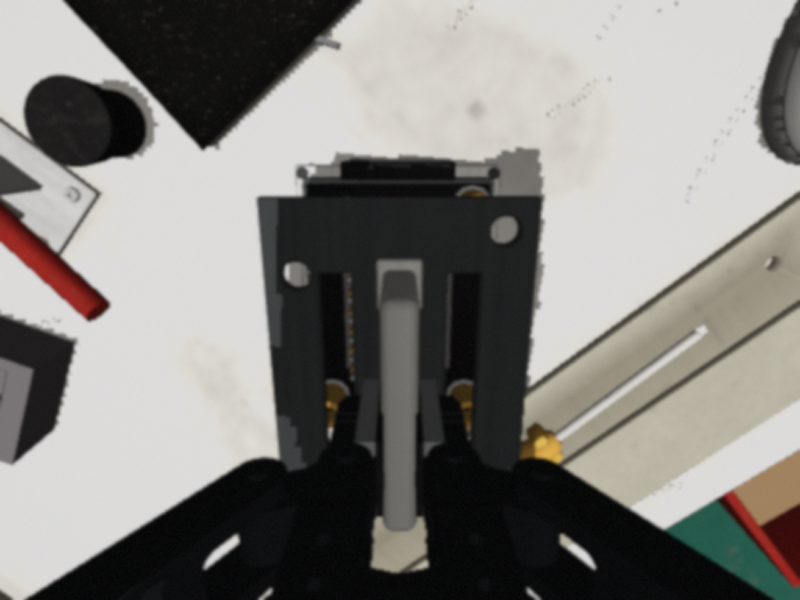

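View pics/s10c.png

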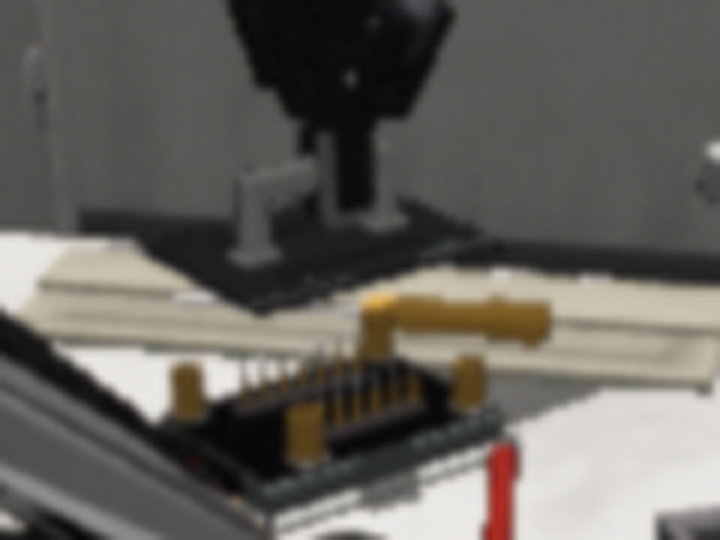

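```bash
python3 - <<'E'
from h import *
mv((.4986,.0721,.067),-84.6)
E
```

```text
shift cm [ 3.37 -0.12  0.02] twist -0.04 now [0.4989 0.0709 0.1007] yaw -84.64 tilt 0.04
```

Request:
jog_arm([
  [[0.3,-0.12,0],0],
  [[0.8,-0.12,0],0],
  [[1.3,-0.12,0],0],
  [[1.8,-0.12,0],0],
  [[2.2,-0.12,0],0],
  [[2.5,-0.12,0],0],
  [[2.5,-0.12,0],0],
  [[2.5,-0.12,0],0],
  [[2.5,-0.12,0],0],
  [[2.5,-0.12,0],0],
])

```text
time: 17.82
position: [0.4987, 0.0721, 0.0755]
eef_rot: [0.706, 0.033, -0.706, 0.033]
force: [0.4, -1.0, -1.9]
width: 0.097
```

```bash
python3 - <<'E'
from h import *
mv((.4986,.0721,.067),-84.6)
P=pose();w=arm.camera('wrist'); np.save('w11.npy',P); cv2.imwrite('pics/w11.png',w); s=arm.camera('scene'); cv2.imwrite('pics/s11.png',s); cv2.imwrite('pics/t11.png',arm.camera('top'))
crop(w,160,90,360,320,3,'pics/w11c.png'); crop(s,180,110,300,200,6,'pics/s11c.png')
E
```

```text
shift cm [ 0.85 -0.    0.01] twist -0.04 now [0.4987 0.0721 0.0755] yaw -84.64 tilt 0.03
```

View pics/w11c.png

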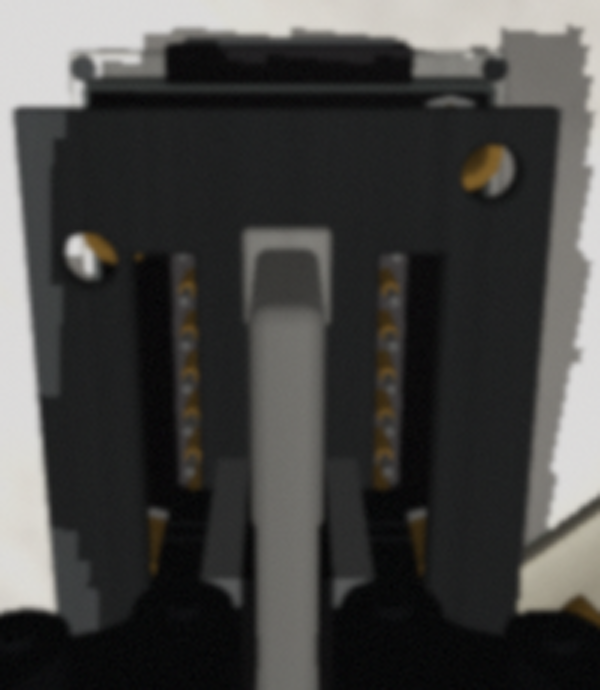

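View pics/s11c.png

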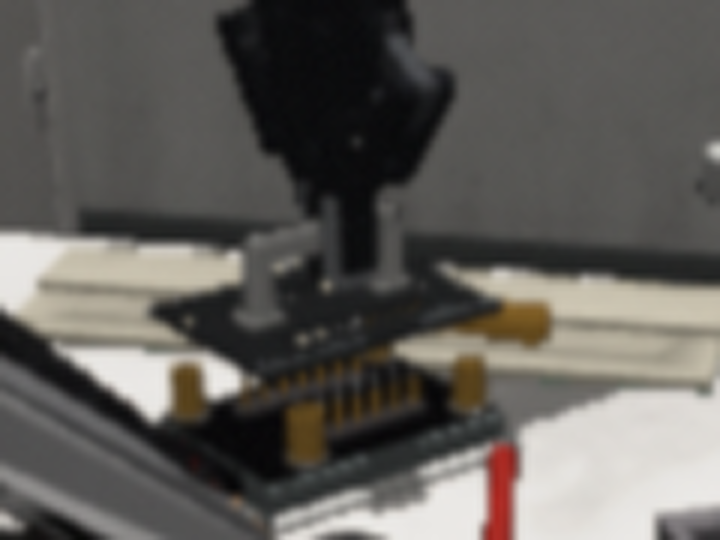

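Request:
jog_arm([
  [[0.2,0,0],0],
  [[0.5,0,0],0],
  [[0.7,0,0],0],
  [[0.85,0,0],0],
  [[0.85,0,0],0],
  [[0.85,0,0],0],
  [[0.85,0,0],0],
  [[0.85,0,0],0],
  [[0.85,0,0],0],
  [[0.85,0,0],0],
])

```text
time: 18.8
position: [0.4986, 0.0721, 0.0669]
eef_rot: [0.706, 0.033, -0.706, 0.033]
force: [0.8, 1.1, -1.5]
width: 0.098
```

```bash
python3 - <<'E'
from h import *
mv((.4986,.0721,.067),-84.6)
P=pose();w=arm.camera('wrist'); np.save('w12.npy',P); cv2.imwrite('pics/w12.png',w); s=arm.camera('scene'); cv2.imwrite('pics/s12.png',s); t=arm.camera('top'); cv2.imwrite('pics/t12.png',t)
crop(w,160,90,360,320,3,'pics/w12c.png'); crop(s,180,110,300,200,6,'pics/s12c.png'); crop(t,270,150,350,240,7,'pics/t12c.png')
s=arm.state();print(s['time'],s['force'],s['width'])
E
```

```text
shift cm [-0.01 -0.   -0.  ] twist -0.04 now [0.4986 0.0721 0.0669] yaw -84.64 tilt 0.01
18.95 [-0.02579978  0.36234353 -2.54577656] 0.10211899127185406
```

View pics/w12c.png

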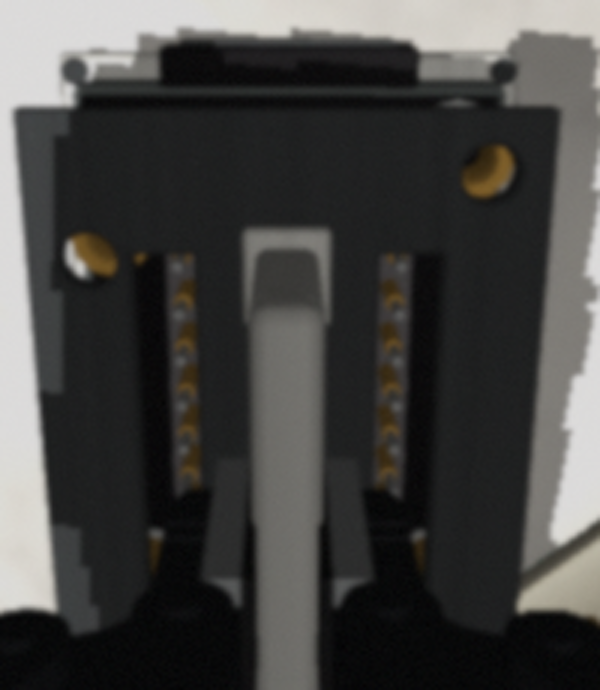

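View pics/s12c.png

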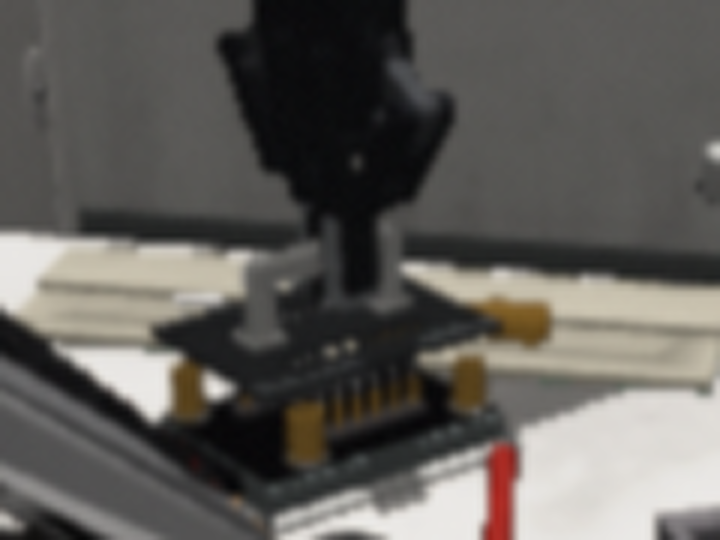

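View pics/t12c.png

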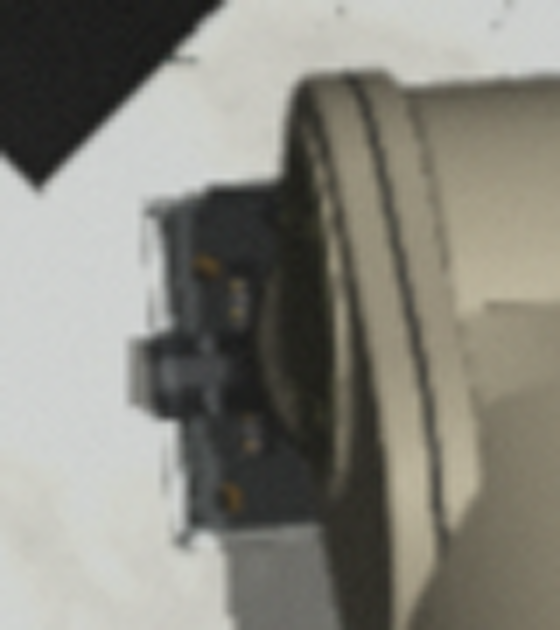

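```bash
python3 - <<'E'
from pnp import *
P1=np.load('w1.npy');P=np.load('w12.npy')
for a,b in (((27,162),(75,71)),((403,90),(503,71))):
    q,r=tri([('wrist',up(a,190,70,5),P1),('wrist',up(b,160,90,3),P)]); print(np.round(q,4),r)
    for z in(.015,.02): print(z,np.round((atz('wrist',up(b,160,90,3),z,P)-atz('wrist',up(a,190,70,5),z,P1))*1000,1))
u=lambda p:up(p,160,90,3)
pts=[(15,108),(558,108),(91,256),(489,171)]
obj=np.array([(56,42,5),(56,-42,5),(32,32,5),(46,-32,5)])/1000.
print(fitplate(obj,[u(q) for q in pts],False))
# absolute hole positions at top face z
z=P[2,3]-.0139+.005-.001
M=[(56,42),(56,-42),(32,32),(46,-32)]
print(fit2(M,[atz('wrist',u(q),z,P) for q in pts]), 'base wrist-measured .5062 .0734 .0939')
E
```

```text
[0.561  0.1196 0.0188] [array([0.4, 0.1]), array([-0.7, -0.3])]
0.015 [-0.5 -0.7  0. ]
0.02 [-0.2 -0.8 -0. ]
[0.5683 0.0356 0.0077] [array([-0.1,  0.4]), array([ 0.3, -0.7])]
0.015 [-0.4  1.5  0. ]
0.02 [-0.2  2.4 -0. ]
(array([-0.0001574 , -0.00081346, -0.00802565]), array([[-1. , -0.4],
       [ 1.2, -0.4],
       [-1.2,  0.9],
       [ 0.9,  0.3]]))
(array([0.50636732, 0.07361597]), np.float64(0.09332271592480161), array([[ 0.2,  0.2],
       [ 0.2, -0.2],
       [-0.3,  0.3],
       [-0.1, -0.3]]), np.float64(0.992)) base wrist-measured .5062 .0734 .0939
```

```bash
python3 - <<'E'
from bench import arm
s=arm.state(); print(s['time'],s['position'],s['force'],s['width'],abs(s['joint_vel']).max() if hasattr(s['joint_vel'],'max') else max(map(abs,s['joint_vel'])))
print(arm.finish_job())
E
```

```text
18.95 [0.49854088 0.07204197 0.06682425] [-0.02579978  0.36234353 -2.54577656] 0.10211899127185406 0.002017217097171645
the job is handed in; nothing more can be done
None
```

The setting block is back in its two-dot slot and released. The guard plate is being held still and level over the probe base, and I handed the job in at about 19 s.

**Block:** after release its top measured 68.3 mm high, which means it is sitting on the slot floor. It is within about 1 mm of the slot centre in plan, and nothing pushed back as it went in.

**Guard plate:**
- **Grip:** it is held by the handle about 8 mm off the handle's middle, to keep the gripper away from the bottle. I set the grip to 80 N.
- **Alignment:** the wrist-camera fit puts the plate centre at (0.5064, 0.0736) m with a yaw of 0.0933 rad. The base measured (0.5062, 0.0734) m and 0.0939 rad, so the holes are within about 0.3 mm of the posts. Brass shows through both visible holes; the other two are hidden behind the gripper.
- **Height and level:** the underside is about 10.5 to 13 mm above the post tops, judging from arm readings and camera together. Tilt came out at about 0.01 rad when I checked after lifting, and no contact force showed.

**Checks that disagreed:**
- The top camera put things about 1 to 3 mm off from the wrist camera in y. I relied on the wrist camera.
- The camera and arm readings of the underside height differ by about 2 mm, which is still well within the allowed range.
- A last check on the base's corner feet disagreed by up to 2.4 mm. I discounted it because the feet's height was uncertain.

The bottle and loupe were not touched as far as the forces and pictures show; I did not re-measure where they stand afterwards.

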